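# Take the gold loaf tin out of the crate and complete the row on the baking tray

### The job

Take the gold loaf tin out of the crate of clean tins and stand it, mouth up, in the empty place on the baking tray, midway between the two gold tins already there and lined up square with them. Set it down on the tray rather than dropping it. Leave the tins on the tray where they are and everything else in the crate undisturbed.

Things in the scene. Friction and masses are not known exactly. Their poses are not given: they have to be found in the camera images.
- gold_tin: The tin to move, the only gold one in the crate: straight-sided open loaf tin, outer 150 long (x) x 56 wide (y) x 50 high (z), walls 2.5, about 220 g; origin at the centre of its underside, z to its mouth. Leans in the crate: low end (-x) on its floor, underside on its inner +x rim, so x slopes up 30 deg and the mouth faces up and 30 deg towards the crate's -x. Grip across its width.
- black_tin: Black tin of the same size, leaning in the crate in the same way beside the others (the three stand in a row along the crate's y in any order, centres about 100 apart, so at least 38 free between walls). Origin and axes as for the gold tin.
- silver_tin: Silver tin of the same size, leaning in the crate in the same way. Origin and axes as for the gold tin.
- pastry_ring_a: Steel pastry ring, 64 outer diameter, 40 high, standing on its rim on the crate's floor on the -x side, clear of the tins. Origin at the centre of its underside.
- pastry_ring_b: Steel pastry ring, 52 outer diameter, 30 high, standing on its rim on the crate's floor on the -x side, clear of the tins. Origin at the centre of its underside.
- crate: White plastic open crate, fixed on the table, outer 238 (x) x 328 (y) x 70 high, walls and floor 4 thick, an 8 mm lip all round outside just under the rim. Origin at the centre of its underside, z up; its +x side is the far side, away from the robot.
- tray: Aluminium baking tray, fixed on the table, 330 (x) x 240 (y), rim 22 high, floor 3 thick. Origin at the centre of its underside, z up. The tins on it stand in a row along its x with their lengths across it, along its y.
- tray_gap (a point): The middle of the empty place: a point on the tray's floor (upper face, 3 above the table) at the tray's centre, midway between the two tins on it; axes as the tray's. The moved tin belongs here, its length along the tray's y (either way round).
- tray_tin_a: Gold tin on the tray, mouth up, about 96 from the tray's centre towards its -x, so about 40 is free between it and a tin in the gap: straight-sided open loaf tin, outer 150 long (x) x 56 wide (y) x 50 high (z), walls 2.5, about 220 g; origin at the centre of its underside, z to its mouth; its length lies along the tray's y.
- tray_tin_b: Gold tin on the tray, mouth up, the same as the other, about 96 from the tray's centre towards its +x.
Mind the look-alikes: they are no part of the job. Leave any blue or green look-alike of the gold_tin alone.

How it is judged:
On the way, in this order (a step that is already met when the one before it is completed fails the run):
1. the gold tin is lifted clear of the crate in the fingers (z of gold_tin in the frame of crate above 0.072 m and contact force between gold_tin and the fingers above 1 N), for 0.2 s.
2. the gold tin is lowered to the tray in the fingers: within 10 mm of the tray's floor, over the empty place, mouth up (z of gold_tin in the frame of tray_gap below 0.01 m and horizontal distance between gold_tin and tray_gap below 0.03 m and angle between gold_tin's own z axis and vertical below 0.2 rad and contact force between gold_tin and the fingers above 1 N), for 0.05 s.
At the end, for the whole second after the job is handed in: Gold tin released, at rest, flat on the tray floor (within 4 mm), mouth up within 3.4 deg, centre within 20 mm of the middle of the empty place, length within 9 deg of the tray's y; the tray's tins within 12 mm and the crate's other tins and rings within 30 mm of their starts (horizontal distance between gold_tin and tray_gap below 0.02 m and z of gold_tin in the frame of tray_gap between -0.004 and 0.004 m and angle between gold_tin's own z axis and vertical below 0.06 rad and angle between the x axis of gold_tin and the y axis of tray, either way round below 0.16 rad and linear speed of gold_tin below 0.02 m/s and distance of each of tray_tin_a, tray_tin_b from where it was at the start of the episode below 0.012 m and distance of each of black_tin, silver_tin, pastry_ring_a, pastry_ring_b from where it was at the start of the episode below 0.03 m); the robot touches nothing.
It fails at once if a tin on the tray is pushed more than 12 mm from its place (distance of any of tray_tin_a, tray_tin_b from where it was at the start of the episode above 0.012 m).
It fails at once if another tin or a ring in the crate is shifted more than 30 mm (distance of any of black_tin, silver_tin, pastry_ring_a, pastry_ring_b from where it was at the start of the episode above 0.03 m).
It also fails if it takes over 42 s, if anything falls off the work surface, if the arm or the gripper's body presses on something with over 40 N, if the wrist force passes 120 N, or if a joint passes its speed limit or range.

### The arm

A 6-joint arm with a two-finger parallel gripper is mounted at the origin on the work surface. World frame = base frame: x ahead of the robot, y to its left, z up, the work surface at z = 0. Lengths are in m, angles in rad, forces in N, time in s.
With the tool pointing down it reaches from about 0.275 to 0.875 m from the base axis. Payload 12.5 kg.
Tool frame: the origin (TCP) lies on the centre line of the jaws, within the pads' length; the fingertips stand r.finger_overhang ahead of it and the grasp point (between the pads) lies 3 mm ahead of it (r.finger_overhang is the distance from the TCP to the fingertips, in m); z points along the fingers, y is the line along which they close (so a half turn about z gives the same grasp; the last joint's range is limited). The gripper opens to 85 mm and grips with 20 to 120 N. Pads are 22 mm wide; open, the fingers measure 114 mm over their backs; the gripper's body (76 mm by 85 mm) begins 54 mm behind the grasp point. The pads swing forward as they close: fully open they stand 13 mm farther back than shut.
Start: joints at [1.108, 0.351, 1.652, -0, 1.139, -0.085], TCP at [0.203, 0.511, 0.253] pointing down, gripper open.
Joint ranges: [-2.75, 2.75], [-0.79, 2.1], [0.01, 2.65], [-1.57, 4.71], [0.07, 3.14], [-2.87, 2.87]. Speed limits (rad/s): [2.22, 2.22, 2.79, 3.14, 3.14, 3.14].

### API

Orientations are given as a unit quaternion [x, y, z, w].
In Python, from cell import r, optics gives the robot as it stands. The module is installed in compiled form; this text tells all that it offers. Calls block until the motion is done:
- r.move_to(position, orientation): joint-space move of the TCP to a pose.
- r.move_linear(position, rot=None, vel=0.15): straight line of the TCP; rot=None keeps the orientation; vel is the mean speed in m/s.
- r.set_joints(angles): joint-space move.
- r.set_gripper(opening, squeeze=None): opening from 0.0 (shut) to 1.0 (fully open); squeeze is the grip in N (None keeps the last); returns when the fingers have stopped.
- r.sleep(seconds).
- r.inverse_kinematics(position, orientation): joint angles nearest the present ones, or None.
- optics.get_image(name): name is "scene" or "top" or "wrist"; returns a dict with "pixels" (384x512x3 uint8, red, green, blue), "depth" (384x512 float32, m along the optical axis (not along the pixel's ray), 0 where there is no reading), "fx", "fy", "cx", "cy" (pixels), "camera_from_world" (4x4, takes a point from world to camera coordinates); the wrist camera has in their place "mount" (4x4, takes a point from camera to tool coordinates, whose origin is the TCP and whose axes are the flange's). Camera axes: x right, y down, z forward; pixel columns grow to the right and rows downward; lengths in m; the calibration is good to about 2 mm. The wrist camera is an equidistant fisheye: a pixel r from the principal point sees the ray r / f radians off the axis. A picture is of the moment at which its call begins: read the wrist's pose just before it.
A pose or a line that the arm cannot do raises r.PlanningError and nothing moves.
- r.hand_in(): hands the job in; it is judged then, once.
Readings, each from a call of its own:
- r.current_t(): time.
- r.current_q(): joint angles.
- r.current_qvel(): joint speeds.
- r.current_effort(): joint torques, N m.
- r.current_tool_pos(): TCP position.
- r.current_ee_rot(): TCP orientation.
- r.current_contact_force(): force on the tool from outside, world axes, zero at the start.
- r.current_torque(): the same for the moment, N m.
- r.current_opening(): opening from 0.0 (shut) to 1.0 (fully open).
- r.current_finger_force(): force on a finger pad.
Only numpy, scipy, OpenCV 4.12 (cv2) and the standard library are available. Lean on these libraries where they do the work, as an engineer would, in place of code of your own. Each camera call takes 0.05 s, during which the arm holds its last target. There are 200 camera calls.

## Working session

There is one attempt and no reset: what is moved stays moved. The work goes in short steps, each a Python script; the robot and the scene stay as the last script left them, time stands still between calls to the robot, and variables do not carry over. Pictures are saved under pics/ and viewed, at most 10 in all, crops included, and the job is handed in when it is done.

```bash
mkdir -p pics; python3 - <<'E'
from cell import r, optics
import numpy as np, cv2
for n in ["top","scene"]:
    d=optics.get_image(n)
    np.savez(f"{n}.npz",**d)
    cv2.imwrite(f"pics/{n}0.png",d["pixels"][:,:,::-1])
    print(n,d["fx"],d["fy"],d["cx"],d["cy"],np.round(d["camera_from_world"],3).tolist(),(d["depth"]>0).mean())
print(r.finger_overhang,r.current_t(),r.current_ee_rot(),r.current_opening())
E
```

```text
top 401.38615920449934 401.38615920449934 256.4177557703411 181.81841563171434 [[0.016, -1.0, 0.002, -0.078], [-0.981, -0.017, -0.192, 0.535], [0.192, 0.001, -0.981, 1.02], [0.0, 0.0, 0.0, 1.0]] 0.9961140950520834
scene 448.6529883153739 448.6529883153739 252.81783972879978 189.515153879509 [[0.448, 0.894, 0.011, -0.203], [0.621, -0.302, -0.723, -0.33], [-0.643, 0.33, -0.69, 1.557], [0.0, 0.0, 0.0, 1.0]] 0.9958648681640625
0.022 0.1 [ 1.87745390e-01  9.82217588e-01 -5.06124510e-04 -1.49627832e-04] 0.9968782920256952
```

View pics/top0.png

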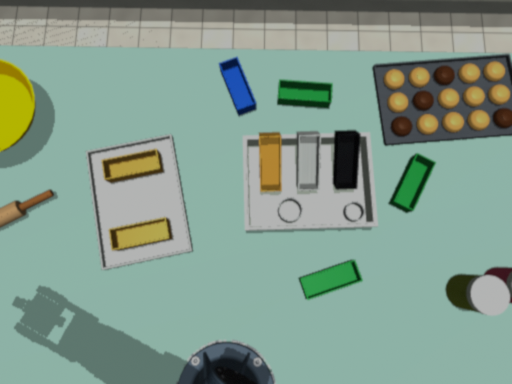

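View pics/scene0.png

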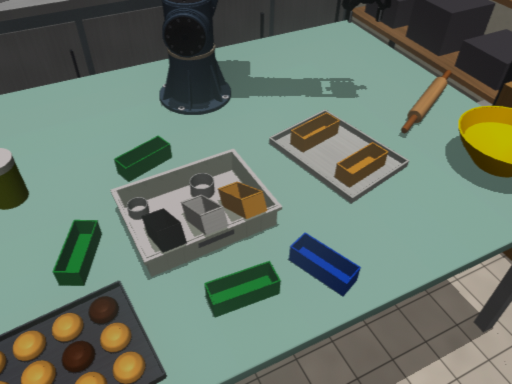

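The top view shows the crate at about (310,182) with the gold tin at (270,161), silver at (308,160) and black at (346,160). The tray's gold tins are at (133,165) and (141,234), with the empty place at about (138,202).

Gold candidates are (270,161) in the crate and (133,165) and (141,234) on the tray. Only (270,161) is in the crate and leaning, so it's the target. The blue tin (238,87) and green tins (305,94), (412,183) and (330,279) are look-alikes. I'll measure now and confirm in a crop.

```bash
cat > m.py <<'E'
import numpy as np, cv2
def cloud(d):
    v,u=np.mgrid[:384,:512]; Z=d["depth"].astype(float)
    P=np.stack([(u-d["cx"])/d["fx"]*Z,(v-d["cy"])/d["fy"]*Z,Z,np.ones_like(Z)],-1)
    return (P@np.linalg.inv(d["camera_from_world"]).T)[...,:3]
def blobs(mask,amin):
    n,l,s,c=cv2.connectedComponentsWithStats(mask.astype(np.uint8))
    return [(l==i) for i in range(1,n) if s[i,4]>=amin]
def rect(p):
    (c,s,a)=cv2.minAreaRect((p*1000).astype(np.float32))
    b=cv2.boxPoints((c,s,a)); e=[b[1]-b[0],b[2]-b[1]]; e=max(e,key=np.linalg.norm)
    return np.array(c),np.sort(s)[::-1],np.degrees(np.arctan2(e[1],e[0]))%180
E
python3 - <<'E'
from m import *
d=dict(np.load("top.npz")); W=cloud(d); px=d["pixels"]
hsv=cv2.cvtColor(px,cv2.COLOR_RGB2HSV)
g=cv2.inRange(hsv,(12,110,60),(32,255,255))>0
np.set_printoptions(precision=1,suppress=True)
for b in blobs(g,150):
    v,u=np.nonzero(b); p=W[b]
    print("gold",u.mean(),v.mean(),b.sum(),"z pct",np.percentile(p[:,2],[2,50,98])*1000)
    if u.mean()<80 or u.mean()>360: continue
    h=p[(p[:,2]>.044)&(p[:,2]<.062)]
    if u.mean()<200: print("  rim rect",*rect(h[:,:2]))
    else: print("  all rect",*rect(p[:,:2]))
# crate and tray rims
v,u=np.mgrid[:384,:512]
white=(hsv[...,1]<50)&(hsv[...,2]>90)
m=white&(abs(W[...,2]-.070)<.007)&(u>235)&(u<385)&(v>125)&(v<240)
p=W[m]; print("crate",m.sum(),*rect(p[:,:2]))
m=white&(abs(W[...,2]-.022)<.006)&(u>80)&(u<200)&(v>125)&(v<275)
p=W[m]; print("tray",m.sum(),*rect(p[:,:2]))
cv2.imwrite("pics/crop1.png",cv2.resize(px[115:280,80:390,::-1],None,fx=2.5,fy=2.5,interpolation=cv2.INTER_CUBIC))
E
```

```text
gold 14.203988367262152 104.46447860407146 2407 z pct [ 25.8  52.5 101.8]
gold 493.8140243902439 70.89939024390245 328 z pct [10.4 25.9 33.8]
gold 468.87654320987656 72.85493827160494 324 z pct [10.8 25.7 34. ]
gold 418.787037037037 76.78086419753086 324 z pct [11.7 26.4 33.7]
gold 393.659375 78.784375 320 z pct [11.6 26.3 34.4]
gold 498.74117647058824 93.99117647058823 340 z pct [11.4 25.8 34.4]
gold 473.4594594594595 95.96996996996997 333 z pct [11.4 26.  34.2]
gold 448.1158536585366 98.04268292682927 328 z pct [11.2 26.3 34.4]
gold 397.44654088050316 102.03459119496856 318 z pct [12.4 26.4 34.4]
gold 478.2378223495702 119.53868194842407 349 z pct [10.9 26.2 34.2]
gold 452.6017441860465 121.59883720930233 344 z pct [11.1 25.7 34.8]
gold 426.9384164222874 123.73900293255132 341 z pct [10.6 26.1 34.4]
gold 269.9470252648737 161.3121434392828 1227 z pct [  8.3  45.9 119.9]
  all rect [ 495.2 -100.9] [329.4  62.4] 178.25291
gold 132.47156398104266 165.49842022116903 1266 z pct [ 1.6  9.1 53.9]
  rim rect [580.2 269.9] [149.7  55.6] 102.891716
gold 19.795008912655973 207.84670231729055 561 z pct [26.  36.8 49.6]
gold 140.46353322528364 233.5672609400324 1234 z pct [ 1.5  6.6 54.9]
  rim rect [394.9 234.1] [150.   54.4] 102.94355
crate 1903 [ 542.6 -206.7] [344.7 254.4] 92.549065
tray 930 [489.1 254. ] [331.9 243. ] 12.887448
```

View pics/crop1.png

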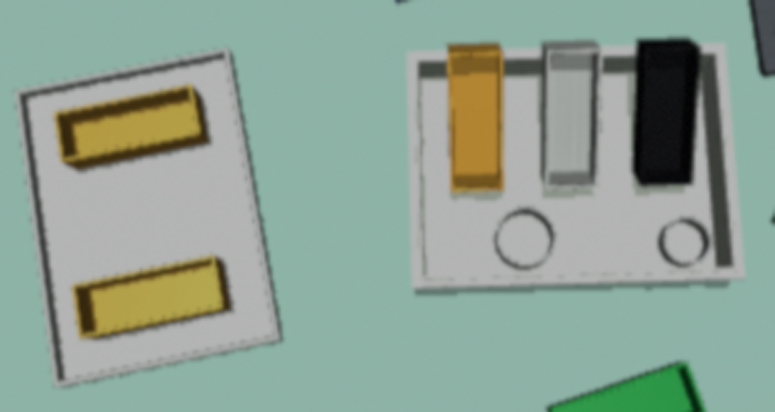

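The crop confirms the target: the gold tin at top-image (270,161), crop (475,115), leans on the far rim of the crate next to the silver and black tins. Crate, tray and tray-tin sizes all match the sheet. Next I'll refine the gold tin in the crate frame and check reachability.

```bash
python3 - <<'E'
from m import *
np.set_printoptions(precision=1,suppress=True)
d=dict(np.load("top.npz")); W=cloud(d); hsv=cv2.cvtColor(d["pixels"],cv2.COLOR_RGB2HSV)
g=cv2.inRange(hsv,(12,110,60),(32,255,255))>0
b=[b for b in blobs(g,150) if abs(np.nonzero(b)[1].mean()-270)<5][0]
th=np.radians(2.55); c,s=np.cos(th),np.sin(th)
q=(W[b]*1000-[542.6,-206.7,0])@np.array([[c,-s,0],[s,c,0],[0,0,1]])  # crate frame
q=q[(abs(q[:,0])<160)]
k,n=np.array([.866,0,.5]),np.array([-.5,0,.866])
o=np.array([1,0,4.]); S=(q-o)@k; H=(q-o)@n
rim=abs(H-50)<4
print(rim.sum(),"H pct",np.percentile(H,[2,10,50,90,98]),"S rim pct",np.percentile(S[rim],[1,5,50,95,99]),"y rim",np.percentile(q[rim,1],[1,5,50,95,99]))
print("rim rect (S,y)",*rect(np.c_[S[rim],q[rim,1]]/1000), "H at ends",np.median(H[rim&(S<20)]),np.median(H[rim&(S>130)]))
from cell import r
from scipy.spatial.transform import Rotation as R
Rc=R.from_euler('z',2.55,degrees=True)
for sg in (1,-1):
  z=Rc.apply([.5,0,-.866]); y=Rc.apply([0,sg,0]); M=np.c_[np.cross(y,z),y,z]
  p=Rc.apply([.035,.1,.08])+[.5426,-.2067,0]
  print(r.inverse_kinematics(p,R.from_matrix(M).as_quat()),r.inverse_kinematics(p-.1*z,R.from_matrix(M).as_quat()))
# tray: tool y along tray x
for sg in (1,-1):
  Rt=R.from_euler('z',12.9,degrees=True); y=Rt.apply([sg,0,0]); z=np.array([0,0,-1.]); M=np.c_[np.cross(y,z),y,z]
  print(r.inverse_kinematics([.488,.253,.03],R.from_matrix(M).as_quat()))
E
```

```text
167 H pct [-1.7  0.   3.3 48.5 51.6] S rim pct [  1.    1.6  86.8 149.4 150.9] y rim [ 74.5  74.7 101.9 128.2 128.5]
rim rect (S,y) [ 75.8 101.7] [150.7  54.2] 179.77626 H at ends 49.40832194650021 49.1986828934518
None [-0.4  0.3  2.1  0.7  0.3 -2.6]
[-0.3  0.5  2.   1.1  0.2  0.2] [-0.4  0.3  2.1  0.7  0.3  0.5]
[ 0.4  0.7  1.8 -0.   0.7  0.2]
None
```

The rim fit matches the model: S centre 75.8, 150.7 x 54.2, H 49.3, y offset 101.7 mm. I'll move to the pregrasp along the tin's normal and look with the wrist camera.

```bash
cat > g.py <<'E'
from m import *
from cell import r, optics
from scipy.spatial.transform import Rotation as R
Rc=R.from_euler('z',2.55,degrees=True); C=np.array([.5426,-.2067,0])
def frame(y,z): return np.c_[np.cross(y,z),y,z]
k,n=np.array([.866,0,.5]),np.array([-.5,0,.866])
o=np.array([.001,.1017,.004])
tin=lambda S,h: C+Rc.apply(o+S*k+h*n)          # point in tin -> world
Mg=frame(Rc.apply([0,-1,0]),Rc.apply(-n)); Qg=R.from_matrix(Mg).as_quat()
H=.027; TG=tin(.0755,H+.003)                    # TCP at grasp
Rt=R.from_euler('z',12.9,degrees=True); Mt=frame(Rt.apply([1,0,0]),np.array([0,0,-1.])); Qt=R.from_matrix(Mt).as_quat()
E
python3 - <<'E'
from g import *
r.set_gripper(0.8,50)
r.move_to(TG-.10*Mg[:,2],Qg)
p,q=r.current_tool_pos(),r.current_ee_rot()
d=optics.get_image("wrist"); np.savez("w1.npz",p=p,q=q,**d)
cv2.imwrite("pics/w1.png",d["pixels"][:,:,::-1])
print(p,TG,r.current_opening(),r.current_t(),r.current_q(),r.inverse_kinematics(TG,Qg),[d[k] for k in("fx","cx","cy")],d["mount"].round(3).tolist())
E
```

```text
[ 0.53965665 -0.10445877  0.15444831] [ 0.58940736 -0.10281461  0.06773   ] 0.805733970646739 2.9833 [-0.36489073  0.34861076  2.0574592   0.69162262  0.31831676  0.54364987] [-0.32414796  0.58517601  1.96834987  1.09712335  0.20388659  0.15937017] [297.3186396354542, 257.55343897275804, 189.1896789620085] [[-0.001, -0.961, -0.277, 0.07], [1.0, -0.001, -0.0, -0.001], [-0.0, -0.277, 0.961, -0.121], [0.0, 0.0, 0.0, 1.0]]
```

View pics/w1.png

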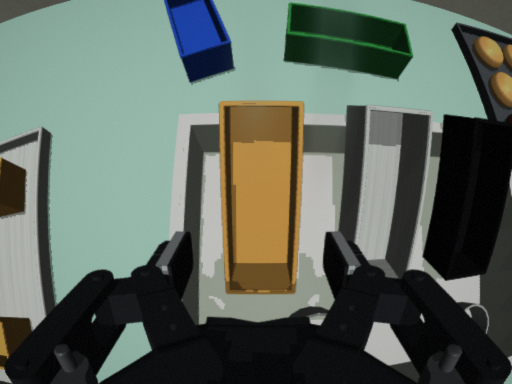

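The wrist view shows the gold tin's mouth from (220,102) to (304,290), centred at column 261 between the fingers (inner edges 193 and 325). It is about 1 mm off towards tool +y, and the crate wall and silver tin are clear. I'll descend, grip and lift.

```bash
python3 - <<'E'
from g import *
TG=TG+.001*Mg[:,1]
r.move_linear(TG-.03*Mg[:,2],vel=.12)
print(r.current_contact_force(),r.current_tool_pos(),r.current_t())
r.move_linear(TG,vel=.06)
print(r.current_contact_force(),r.current_tool_pos()-TG)
r.set_gripper(0.0,50)
print(r.current_opening(),r.current_finger_force(),r.current_contact_force())
r.move_linear(TG+[0,0,.02],vel=.05)
print(r.current_opening(),r.current_finger_force(),r.current_contact_force())
r.move_linear(TG+[0,0,.14],vel=.12); r.sleep(.3)
p,q=r.current_tool_pos(),r.current_ee_rot()
d=optics.get_image("wrist"); np.savez("w2.npz",p=p,q=q,**d)
cv2.imwrite("pics/w2.png",d["pixels"][:,:,::-1])
print(p-TG,r.current_opening(),r.current_finger_force(),r.current_contact_force(),r.current_t())
E
```

```text
[ 0.03730579  0.462352   -0.71706089] [ 0.57444615 -0.10433219  0.09395994] 3.7167
[ 0.64633621 -0.10206139 -0.23845502] [-5.53508711e-05 -2.28581373e-05  3.60746451e-04]
0.648022838382001 51.6034859418869 [-3.0913223   1.08460827  5.33413298]
0.6492908623255623 53.17640662193298 [-0.69735677 -1.06490032 -3.28763127]
[-1.01243406e-04  3.33576508e-05  1.39631083e-01] 0.6484117628414577 53.199223279953 [ 0.02090589  0.64293099 -2.8638511 ] 6.6667
```

View pics/w2.png

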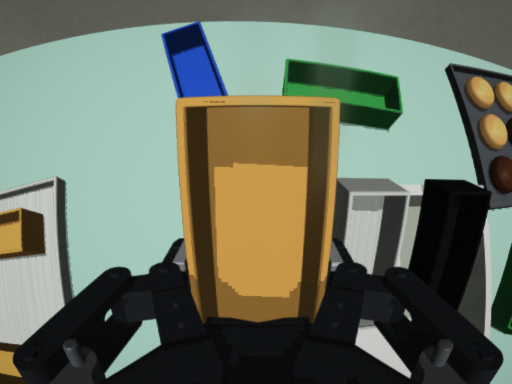

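The wrist view shows the tin held squarely in the jaws, with the far rim level from (178,98) to (338,98). The silver and black tins haven't moved. I'll check the held tilt against projection and carry it to hover over the tray.

```bash
python3 - <<'E'
from g import *
G=np.array([.488,.253,.003])
r.move_to(G+[0,0,.030+.12],Qt)
r.move_linear(G+[0,0,.030+.055],vel=.1); r.sleep(.3)
p,q=r.current_tool_pos(),r.current_ee_rot()
d=optics.get_image("wrist"); M=np.linalg.inv(d["mount"])
for P in ([.075,.028,-.020],[.075,-.028,-.020],[.0725,0,.0275]):
    c=M[:3,:3]@P+M[:3,3]; t=np.arctan2(np.hypot(c[0],c[1]),c[2]); a=c[:2]/np.hypot(*c[:2])
    print("expect px",d["cx"]+d["fx"]*t*a[0],d["cy"]+d["fy"]*t*a[1])
cv2.imwrite("pics/w3.png",d["pixels"][:,:,::-1])
s=optics.get_image("scene"); cv2.imwrite("pics/s3.png",s["pixels"][60:240,230:430,::-1].repeat(3,0).repeat(3,1))
print(p,r.current_finger_force(),r.current_contact_force(),r.current_t())
E
```

```text
expect px 339.80955249166436 96.94322519135336
expect px 175.6851334202978 97.01880088738169
expect px 257.66114865253843 103.15327662372655
[0.48816209 0.2530707  0.08839307] 53.298994302749634 [-1.33786929  0.0897646  -2.10259812] 9.2667
```

View pics/w3.png

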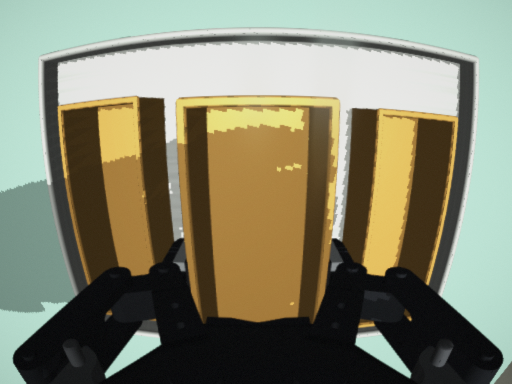

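View pics/s3.png

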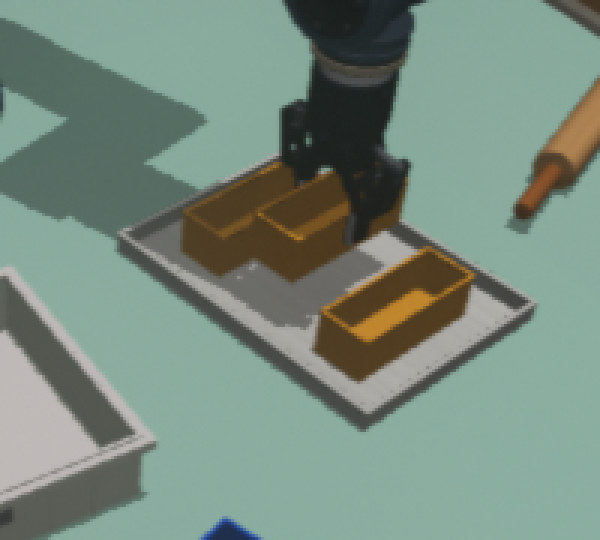

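The wrist view shows the held tin's rim from (177,98) to (339,98), within about 1.5 px of the projection, so it is level. It sits midway between the tray tins at (62–160) and (355–458), and the scene view shows it parallel to them. I'll lower until contact and release.

```bash
python3 - <<'E'
from g import *
G=np.array([.488,.253,.003])
f0=r.current_contact_force()[2]
r.move_linear(G+[0,0,.034],vel=.05); r.sleep(.1)
z=.034
while True:
    f=r.current_contact_force()[2]-f0
    if f>4 or z<.027: break
    z-=.0007; r.move_linear(G+[0,0,z],vel=.02)
print("z",z,"f",f,r.current_finger_force(),r.current_tool_pos(),r.current_t())
r.sleep(.1)
r.set_gripper(0.85); r.sleep(.2)
print(r.current_opening(),r.current_contact_force())
r.move_linear(G+[0,0,.16],vel=.1)
r.move_to([.30,.0,.35],Qt) if r.inverse_kinematics([.30,.0,.35],Qt) is not None else print("noik")
r.sleep(.3)
d=optics.get_image("top"); W=cloud(d); hsv=cv2.cvtColor(d["pixels"],cv2.COLOR_RGB2HSV)
g=cv2.inRange(hsv,(12,110,60),(32,255,255))>0
for b in blobs(g,300):
    u=np.nonzero(b)[1].mean()
    if 80<u<300:
        p=W[b]; h=p[(p[:,2]>.044)&(p[:,2]<.062)]; print(u,*rect(h[:,:2]),np.percentile(h[:,2],[10,50,90]))
cv2.imwrite("pics/t4.png",d["pixels"][110:280,60:400,::-1].repeat(2,0).repeat(2,1)); print(r.current_t(),r.current_tool_pos())
E
```

```text
z 0.029800000000000007 f 7.651700628063711 54.19612169265747 [0.48803686 0.25301204 0.03334924] 12.0333
0.8485727142853823 [-0.12978164  0.0978834   0.74121249]
131.94567712318286 [580.06097412 269.61001587] [150.29464722  55.86214447] 103.109886 [0.04502496 0.05117119 0.05431188]
136.23284502698536 [487.3526001  250.37721252] [150.09173584  55.37413406] 102.725624 [0.04565809 0.05156066 0.05464984]
139.64112587959343 [395.02047729 234.3624115 ] [149.88336182  55.02581024] 103.06161 [0.0477296  0.05227335 0.05500745]
15.825 [3.00140338e-01 1.28235069e-04 3.49840298e-01]
```

View pics/t4.png

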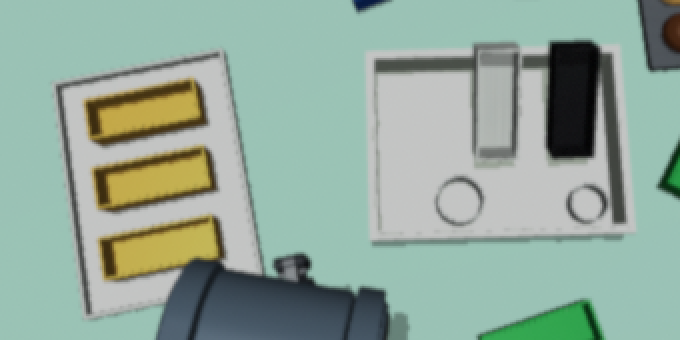

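The picture shows the gold tin at crop (155,178), midway between the tray tins and square with them: centre (487,250) mm against the 487.5 midpoint, and 102.7° against 103.1°. The tray tins moved less than 1 mm, and the crate's other tins and rings are undisturbed. The arm is clear, so I'm handing in.

```bash
python3 -c "
from cell import r
print(r.hand_in())"
```

```text
the job is handed in; nothing more can be done
None
```

The gold tin now stands mouth up in the empty place on the tray, about 2 mm from the midpoint of the two tray tins and square with them to about 0.4°; the tray tins moved less than 1 mm, the rest of the crate looks undisturbed, and the job is handed in (no verdict was returned).

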